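Tap the sample slide to its mark

ROBOT

A 7-joint arm with a two-finger parallel gripper is mounted at the origin on the work surface. World frame = base frame: x ahead of the robot, y to its left, z up, the work surface at z = 0. Lengths are in m, angles in rad, forces in N, time in s.
With the tool pointing down it reaches from about 0.425 to 1.025 m from the base axis. Payload 9.4 kg.
Tool frame: the origin (TCP) lies at the very end of the fingers, on their centre line; the grasp point (between the pads) lies 19 mm behind it (bot.grasp_offset is the distance from the TCP to the grasp point, in m); z points along the fingers, y is the line along which they close (so a half turn about z gives the same grasp; the last joint's range is limited). The gripper opens to 85 mm and grips with 20 to 120 N. Pads are 22 mm wide; open, the fingers measure 114 mm over their backs; the gripper's body (76 mm by 85 mm) begins 54 mm behind the grasp point. The pads swing forward as they close: fully open they stand 13 mm farther back than shut.
Start: joints at [1.131, 0.599, -0.003, 1.599, 0.002, 0.943, -0.08], TCP at [0.257, -0.678, 0.231] pointing down, gripper open.
Joint ranges: [-2.57, 2.57], [-0.35, 1.97], [-1.29, 1.29], [0.11, 2.56], [-1.05, 4.19], [0.11, 1.86], [-2.63, 2.63]. Speed limits (rad/s): [2.22, 2.22, 3.01, 3.01, 3.14, 3.14, 3.14].

INTERFACE

Orientations are given as a rotation vector (axis times angle).
In Python, from station import bot, optics, search_frame gives the robot as it stands.
- The arm moves only by the tool carry_out, never from a script. Its argument "increments" is a list of rows, each a list of 2 entries, a list of its own where there are three numbers: the shift along the tool's x, y, z in m, then the turn about the tool's z in rad. In form: [[[tx, ty, tz], twist], ...]. A call has exactly 8 rows; each row is the pose to reach, as a shift and turn from the pose commanded when the call began, along the tool's axes at that moment; what a row does not reach only later rows make up. A row lasts 1/8 s, in which the tool goes at most 62.5 mm and 10.7 degrees, less where a joint would pass 70% of its speed; a pose out of reach is approached as far as the arm can. A call with a gripper value outside its range is refused whole. "hand" is the closure, from -1 (fully open) to 1 (shut), set as the call begins (left out, the last holds). The fingers move at their own pace and stop on an object; "squeeze" is the grip in N (left out, the last holds). Time passes only in rows, so rows that repeat a pose let the fingers close, or fill a call up. It gives the time, the measured TCP pose, the force, the opening and the grip force at its end, in the units of the state.
- bot.observe(): the state, without advancing time (a new reading comes with each control period).
- optics.grab_frame(name): name is "scene" or "top" or "wrist"; returns the picture (400x640x3 uint8, red, green, blue); there is no depth.
- optics.camera_model(name): a dict with "vertical_fov" (degrees; the focal length in pixels is half the picture's height over the tangent of half this angle, whatever the lens; pixels are square), "cx", "cy" (the principal point, pixels), "view" (4x4, takes a point from world to camera coordinates). Camera axes: x right, y down, z forward; pixel columns grow to the right and rows downward; lengths in m; the calibration is good to about 2 mm. A picture is of the moment at which its call begins: read the wrist's pose just before it. camera_model takes no time and is no camera call; for the wrist camera it gives the pose at the moment of the call.
- bot.finish_job(): hands the job in; it is judged then, once.
Trained networks look in the newest picture that a camera, given by its name, has taken for a name from the list of things; names that differ only in an ending like _2 or _b are one class to them, and where a whole thing is asked for, a point or a joint stands for the part that bears it (a point fixed in the world has none). Each returns a list of dicts, best first, with "conf" (0 to 1); they miss things now and then, are a little off and sometimes report something else, mostly with a low value. They report only what shows in the picture. A call takes as long as a camera call.
- search_frame(camera, name): "point" ([x, y, z] in m, in world coordinates, good to about 4 mm: the middle of the surface that is visible of it).
The state is a dict: "clock": time; "q": joint angles; "joint_velocities": joint speeds; "tau": joint torques, N m; "eef_pos": TCP position; "ee_rot": TCP orientation; "force": force on the tool from outside, world axes, zero at the start; "torque": the same for the moment, N m; "finger_gap": opening from 0.0 (shut) to 1.0 (fully open); "gripper_force": force on a finger pad.
Only numpy, scipy, OpenCV 4.12 (cv2) and the standard library are available. Lean on these libraries where they do the work, as an engineer would, in place of code of your own. Each camera call takes 0.05 s, during which the arm holds its last target. There are 200 camera calls.

TASK

On the titration bench, nudge the stiff teal slide that holds the amber sample bottle along its rail towards its coloured bands. Let it come to a stop with its black pointer on the yellow band for a moment, then tap it gently on until the pointer rests on the middle of the red band, without running past the red. Never fling it, and leave the grey slide with the white jar where it is.

Things in the scene. Friction and masses are not known exactly. Their poses are not given: they have to be found in the camera images.
- sample_slide: Teal slide, 56 x 110 mm, on a low rail, with an amber bottle (46 mm wide) fixed on it. Moves only along its own y; push it towards +y. Stiff: about 6 N, stops where left. Origin: on its centre line at the pointer's y, 18 mm above the table. Plate top z = 18 mm, bottle axis y = 20, bottle top z = 95. Thin black pointer sticks out to +x at y = 0, over the white scale strip.
- push_face (a point): Centre of the pushing face (the rear, -y face) of the upright teal tab that stands across the rear end of the teal slide. The tab is 44 mm wide (x), 8 mm thick (y, +y of this point); it rises from 36 to 90 mm above the table, this point is at 65 mm. It lies at y = -54 mm from the slide's origin; same axes. Behind it is free space; the rail is 20 mm high.
- mark: Bands stuck flat on the white scale strip beside the teal slide's rail. Origin: middle of the red band. Axes as the teal slide's: the slide's origin seen in these axes has y = 0 when the pointer is at the middle of the red. Red is y -12 to 12 mm, yellow y -52 to -12 mm. At the start the pointer is 75 to 160 mm before the middle of the red (y negative).
- spare_slide: Bystander: a slide of the same shape on a second, similar rail with similar bands, but grey, carrying a white jar with a blue cap. Origin and axes as for the teal slide. To be left where it is.

How it is judged:
On the way, in this order (a step that is already met when the one before it is completed fails the run):
1. the teal slide stands still with its pointer on the yellow band (y of sample_slide in the frame of mark between -0.052 and -0.012 m and linear speed of sample_slide below 0.01 m/s), for 0.2 s.
2. the teal slide stands still with its pointer on the red band (y of sample_slide in the frame of mark between -0.012 and 0.012 m and linear speed of sample_slide below 0.01 m/s), for 0.2 s.
At the end, for the whole second after the job is handed in: The teal slide is at rest with its pointer on the red band, within 12 mm of its middle along the rail; the grey slide is within 8 mm of where it was (all of step 2 and distance of spare_slide from where it was at the start of the episode below 0.008 m); the robot touches nothing.
It fails at once if the pointer of the teal slide runs past the red band (more than 14 mm beyond its middle) (y of sample_slide in the frame of mark above 0.014 m).
It fails at once if the teal slide is flung (faster than 0.3 m/s) (linear speed of sample_slide above 0.3 m/s).
It fails at once if the grey slide is pushed (more than 8 mm) (distance of spare_slide from where it was at the start of the episode above 0.008 m).
It also fails if it takes over 42 s, if anything falls off the work surface, if the arm or the gripper's body presses on something with over 40 N, if the wrist force passes 120 N, or if a joint passes its speed limit or range.

## Working session

There is one attempt and no reset: what is moved stays moved. The work goes in short steps, Python scripts to look and compute and a tool call to move; the robot and the scene stay as the last step left them, time stands still between calls to the robot, and variables do not carry over. Pictures are saved under pics/ and viewed, at most 10 in all, crops included, and the job is handed in when it is done.

Besides the shell and the picture viewer there is one more tool, called by a JSON object that holds its "fn" and its "kwargs", one argument or row to a line. carry_out: Moves the arm, as the interface text tells. Its arguments: {"type":"object","properties":{"increments":{"type":"array"},"hand":{"type":"number"},"squeeze":{"type":"number"}},"required":["increments"]}

```bash
mkdir -p pics; ls; python3 - <<'E'
from station import bot, optics, search_frame
import cv2, numpy as np
s=bot.observe(); print(s['clock'],s['eef_pos'],s['ee_rot'],s['finger_gap'])
ims=[]
for n in ['scene','top']:
    im=optics.grab_frame(n); cv2.imwrite(f'pics/{n}0.png',im[:,:,::-1])
    m=optics.camera_model(n); print(n,m['vertical_fov'],m['cx'],m['cy'],np.round(m['view'],3).tolist())
    for t in ['sample_slide','push_face','mark','spare_slide']:
        r=search_frame(n,t); print(t,[(round(d['conf'],2),np.round(d['point'],3).tolist()) for d in r[:3]])
E
```

```text
pics
0.0 [ 0.25715011 -0.67736698  0.23042248] [-3.08854984e+00 -5.66656224e-01  6.07507617e-04] 0.9997646342378189
scene 48.04906357473758 318.4644142800268 199.31891937589228 [[-0.028, 1.0, -0.001, 0.08], [0.831, 0.023, -0.556, -0.429], [-0.556, -0.017, -0.831, 1.027], [0.0, 0.0, 0.0, 1.0]]
sample_slide [(0.93, [0.491, -0.057, 0.047])]
push_face [(0.22, [0.636, -0.037, 0.049])]
mark [(0.81, [0.506, 0.041, 0.02])]
spare_slide [(0.86, [0.635, -0.036, 0.047])]
top 56.531524178345606 326.0330230926797 194.80535240066942 [[-0.021, -1.0, -0.009, -0.059], [-0.99, 0.022, -0.137, 0.557], [0.137, 0.006, -0.99, 0.65], [0.0, 0.0, 0.0, 1.0]]
sample_slide [(0.72, [0.476, -0.062, 0.039])]
push_face [(0.57, [0.479, -0.064, 0.035])]
mark [(0.72, [0.508, 0.033, 0.022])]
spare_slide [(0.58, [0.613, -0.044, 0.046])]
```

View pics/scene0.png

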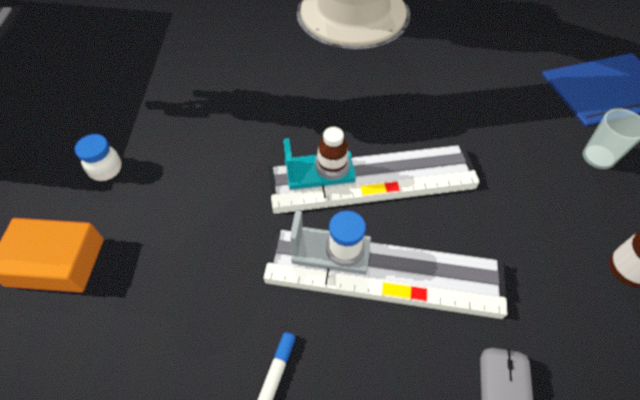

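View pics/top0.png

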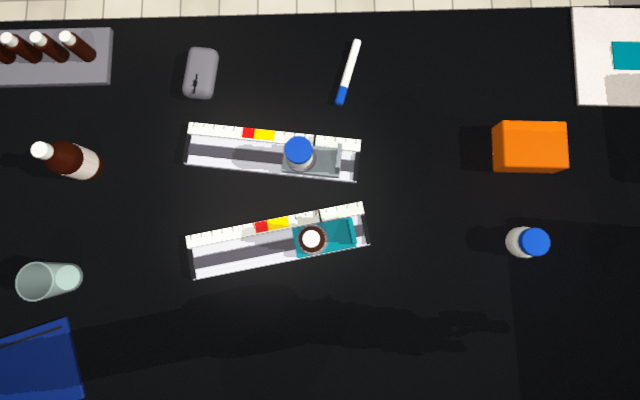

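The scene view shows the teal slide at about (320,165), with its pointer at (325,190), yellow at (373,189) and red at (392,187). The top view shows the teal slide at (323,238), its pointer near (318,214), yellow at (278,223) and red at (261,226). In both views the grey slide is on the farther rail.

```bash
cat > h.py <<'E'
import cv2, numpy as np
from station import bot, optics, search_frame
def toplane(m,uv,z):
    f=200/np.tan(np.radians(m['vertical_fov'])/2); V=np.array(m['view'])
    uv=np.atleast_2d(uv); d=np.c_[(uv[:,0]-m['cx'])/f,(uv[:,1]-m['cy'])/f,np.ones(len(uv))]@V[:3,:3]
    c=-V[:3,:3].T@V[:3,3]
    return c+d*((z-c[2])/d[:,2])[:,None]
def blobs(im,lo,hi,k=4,amin=15):
    h=cv2.cvtColor(im,cv2.COLOR_RGB2HSV); M=cv2.inRange(h,lo,hi)
    n,_,st,c=cv2.connectedComponentsWithStats(M)
    o=sorted([i for i in range(1,n) if st[i,4]>=amin],key=lambda i:-st[i,4])[:k]
    return [(int(st[i,4]),st[i,:4].tolist(),c[i].round(1).tolist()) for i in o]
COL={'red':((0,180,120),(6,255,255)),'yellow':((22,150,120),(34,255,255)),'teal':((80,120,50),(97,255,255))}
E
python3 - <<'E'
from h import *
for n in ['scene','top']:
    im=cv2.imread(f'pics/{n}0.png')[:,:,::-1].copy(); m=optics.camera_model(n)
    for c in COL:
        for b in blobs(im,*COL[c]):
            print(n,c,b,[toplane(m,b[2],z)[0].round(4).tolist() for z in (0.0,.02)])
t=cv2.imread('pics/top0.png')[195:285,180:375]; s=cv2.imread('pics/scene0.png')[130:215,265:485]
cv2.imwrite('pics/crop0.png',cv2.vconcat([cv2.resize(t,(770,355),interpolation=2)[:, :],cv2.resize(s,(770,240))]))
E
```

```text
scene red (146, [412, 288, 14, 12], [418.6, 293.2]) [[0.6773, 0.0845, 0.0], [0.6855, 0.08, 0.02]]
scene red (86, [385, 183, 14, 8], [391.5, 186.4]) [[0.4884, 0.0571, 0.0], [0.5028, 0.0535, 0.02]]
scene yellow (318, [383, 283, 28, 15], [396.3, 290.0]) [[0.6733, 0.0526, 0.0], [0.6816, 0.0491, 0.02]]
scene yellow (202, [361, 184, 25, 11], [372.9, 188.7]) [[0.494, 0.0256, 0.0], [0.5082, 0.0231, 0.02]]
scene teal (1421, [283, 138, 73, 51], [309.0, 170.1]) [[0.4578, -0.083, 0.0], [0.4731, -0.082, 0.02]]
top red (106, [255, 221, 13, 11], [261.0, 226.3]) [[0.5023, 0.0564, 0.0], [0.5012, 0.0527, 0.02]]
top red (104, [242, 128, 13, 10], [248.0, 132.3]) [[0.6909, 0.083, 0.0], [0.6845, 0.0786, 0.02]]
top yellow (209, [267, 216, 22, 14], [277.6, 222.7]) [[0.5086, 0.0242, 0.0], [0.5072, 0.0215, 0.02]]
top yellow (205, [254, 129, 21, 12], [264.0, 134.0]) [[0.6866, 0.0509, 0.0], [0.6803, 0.0474, 0.02]]
top teal (890, [318, 217, 39, 36], [339.4, 233.9]) [[0.4844, -0.0947, 0.0], [0.4838, -0.0942, 0.02]]
top teal (741, [612, 42, 28, 28], [626.1, 55.0]) [[0.8354, -0.69, 0.0], [0.825, -0.6729, 0.02]]
top teal (174, [293, 226, 17, 32], [298.0, 242.7]) [[0.4693, -0.0148, 0.0], [0.4691, -0.0165, 0.02]]
```

View pics/crop0.png

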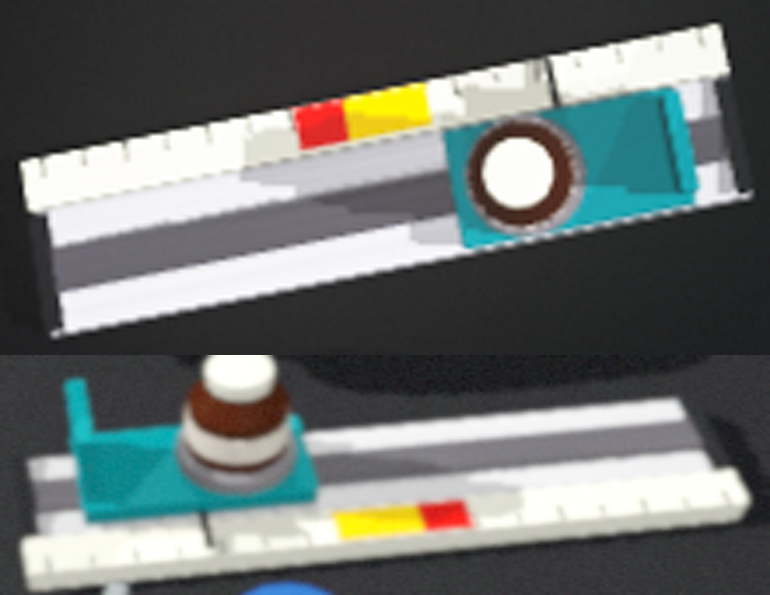

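The crops confirm the pointer at about (319.5,215.3) in the top view and (324.1,190.9) in the scene view. The two cameras agree on the red band at z≈20 mm.

```bash
python3 - <<'E'
from h import *
m=optics.camera_model('top'); ms=optics.camera_model('scene')
cr=lambda x,y:(180+x/3.949,195+y/3.944); cs=lambda x,y:(265+x/3.5,130+(y-355)/2.824)
P=lambda a:toplane(m,cr(*a),.02)[0]; Q=lambda a:toplane(ms,cs(*a),.02)[0]
for a,b in [((20,160),(718,25)),((30,212),(728,77)),((60,334),(750,195))]:
    d=P(a)-P(b); print('dir',np.degrees(np.arctan2(-d[0],d[1])),np.linalg.norm(d))
d=Q((745,470))-Q((20,540)); print(np.degrees(np.arctan2(-d[0],d[1])))
d=Q((680,400))-Q((30,458)); print(np.degrees(np.arctan2(-d[0],d[1])))
print('ptr',P((551,80)),Q((207,527)),'tab top z.09',toplane(m,[cr(667,90),cr(690,190)],.09),toplane(ms,[cs(75,380)],.09))
print('rail side edge near',P((60,334)),P((750,195)))
s=bot.observe();from scipy.spatial.transform import Rotation as R
print(R.from_rotvec(s['ee_rot']).as_matrix().round(3))
E
```

```text
dir 9.731265027492949 0.33847967505004345
dir 9.696038020626258 0.33682030156237613
dir 10.055473235592642 0.3296932712713594
9.891026734740755
9.602826239116936
ptr [ 0.51946376 -0.05768487  0.02      ] [ 0.5147361  -0.05583159  0.02      ] tab top z.09 [[ 0.5082227  -0.10909104  0.09      ]
 [ 0.46545669 -0.11758394  0.09      ]] [[ 0.46697178 -0.11589714  0.09      ]]
rail side edge near [0.40542888 0.17413891 0.02      ] [ 0.46299384 -0.15049     0.02      ]
[[ 0.935  0.355 -0.   ]
 [ 0.355 -0.935  0.   ]
 [-0.    -0.    -1.   ]]
```

{"fn": "carry_out", "kwargs": {
  "increments": [
    [[0.025,-0.025,0],-0.17],
    [[0.05,-0.05,0],-0.34],
    [[0.08,-0.08,0],-0.51],
    [[0.11,-0.11,0],-0.68],
    [[0.14,-0.14,0],-0.85],
    [[0.17,-0.17,0],-1.02],
    [[0.2,-0.2,0],-1.2],
    [[0.22,-0.22,0],-1.379]
  ],
  "hand": 1
}}

```text
clock: 1.5
eef_pos: [0.3858, -0.3922, 0.2317]
ee_rot: [2.014, 2.41, 0.0]
force: [-0.5, 0.6, -0.1]
finger_gap: 0.002
gripper_force: 0.0
```

{"fn": "carry_out", "kwargs": {
  "increments": [
    [[0.035,0.025,0],0],
    [[0.07,0.05,0],0],
    [[0.11,0.075,0],0],
    [[0.145,0.1,0],0],
    [[0.18,0.125,0],0],
    [[0.213,0.148,0],0],
    [[0.213,0.148,0.04],0],
    [[0.213,0.148,0.08],0]
  ]
}}

```text
clock: 2.5
eef_pos: [0.4952, -0.1586, 0.151]
ee_rot: [2.021, 2.403, 0.001]
force: [0.1, -0.8, 0.1]
finger_gap: -0.003
gripper_force: 0.0
```

```bash
python3 - <<'E'
from h import *
from scipy.spatial.transform import Rotation as R
s=bot.observe(); print(s['eef_pos'],R.from_rotvec(s['ee_rot']).as_matrix().round(3)[:2])
im=optics.grab_frame('scene'); im2=optics.grab_frame('top')
print(bot.observe()['eef_pos'])
cv2.imwrite('pics/v1.png',np.vstack([cv2.resize(im[90:240,180:500],(640,300)),cv2.resize(im2[150:300,170:490],(640,300))])[:,:,::-1])
E
```

```text
[ 0.49524969 -0.15857758  0.15096033] [[-0.171  0.985  0.002]
 [ 0.985  0.171 -0.001]]
[ 0.49265816 -0.15841964  0.14849237]
```

View pics/v1.png

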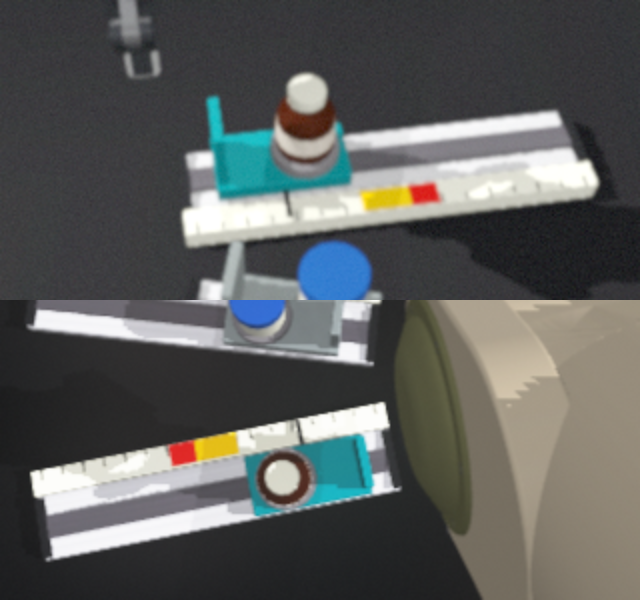

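The scene view shows the finger tips behind the tab, with the slide unmoved and the pointer and bands in clear view. I'll descend and approach.

{"fn": "carry_out", "kwargs": {
  "increments": [
    [[0,0,0.03],0],
    [[0,0,0.06],0],
    [[0,0,0.09],0],
    [[0,0,0.098],0],
    [[0.005,0,0.098],0],
    [[0.01,0,0.098],0],
    [[0.015,0,0.098],0],
    [[0.018,0,0.098],0]
  ]
}}

```text
clock: 3.6
eef_pos: [0.4916, -0.1408, 0.0539]
ee_rot: [2.023, 2.403, 0.001]
force: [-0.4, -0.2, 0.8]
finger_gap: -0.001
gripper_force: 0.0
```

```bash
cat >> h.py <<'E'
U=np.array([-.170,.985,0]); X=np.array([.985,.170,0]); RED=np.array([.502,.053,.02])
def look(name=None):
    """pointer y in mark frame from scene camera: dark column in the strip, teal centroid, TCP"""
    im=optics.grab_frame('scene'); m=optics.camera_model('scene'); s=bot.observe()
    f=200/np.tan(np.radians(m['vertical_fov'])/2); V=np.array(m['view'])
    r=[b for b in blobs(im,*COL['red']) if b[2][1]<240][0]; p0=toplane(m,r[2],.02)[0]
    ys=np.arange(-.15,.03,.0005); g=cv2.GaussianBlur(cv2.cvtColor(im,cv2.COLOR_RGB2HSV)[:,:,2],(3,3),0).astype(np.float32)
    prof=0
    for x in (-.012,-.009,-.006):
        w=p0+np.outer(ys,U)+x*X; c=w@V[:3,:3].T+V[:3,3]
        q=(c[:,:2]/c[:,2:]*f+[m['cx'],m['cy']]).astype(np.float32)
        prof=prof+cv2.remap(g,q[:,:1],q[:,1:],cv2.INTER_LINEAR)[:,0]/3
    bg=cv2.blur(prof[:,None],(1,61))[:,0]; d=prof-bg
    i=np.argsort(d)[:1]; 
    t=[b for b in blobs(im,*COL['teal']) if b[2][1]<240][0]
    tcp=s['eef_pos']-RED
    print('t',s['clock'],'red',p0.round(4),'ptr y',ys[i],'depth',d[i].round(0),'teal bbox',t[1],'tcp u,x,z',(tcp@U).round(4),(tcp@X).round(4),s['eef_pos'][2].round(4),'F',np.round(s['force'],1))
    if name: cv2.imwrite(f'pics/{name}.png',cv2.resize(im[90:240,180:500],(800,375))[:,:,::-1])
    return ys,d
E
python3 -c "
from h import *
ys,d=look('v2')"
```

```text
t 3.65 red [0.5028 0.0537 0.02  ] ptr y [-0.1115] depth [-73.] teal bbox [283, 138, 73, 51] tcp u,x,z -0.1888 -0.0432 0.0537 F [-0.   0.2 -0.5]
```

View pics/v2.png

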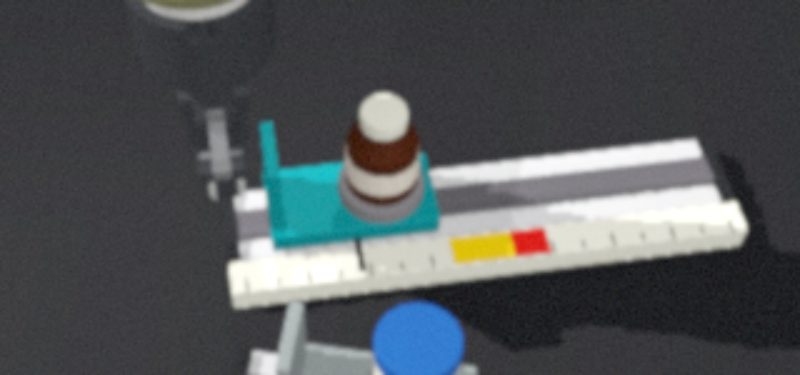

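The pointer is at y≈-111 mm and the fingers are about 12 mm behind the tab. I'll push part way first to calibrate the offset.

{"fn": "carry_out", "kwargs": {
  "increments": [
    [[0.006,0,0],0],
    [[0.012,0,0],0],
    [[0.02,0,0],0],
    [[0.028,0,0],0],
    [[0.036,0,0],0],
    [[0.044,0,0],0],
    [[0.05,0,0],0],
    [[0.054,0,0],0]
  ]
}}

```text
clock: 4.65
eef_pos: [0.4822, -0.0888, 0.0533]
ee_rot: [2.024, 2.401, -0.002]
force: [0.7, -5.9, -0.4]
finger_gap: -0.003
gripper_force: 3.1
```

```bash
python3 -c "
from h import *
look();look()"
```

```text
t 4.7 red [0.5028 0.0537 0.02  ] ptr y [-0.0715] depth [-76.] teal bbox [311, 152, 69, 34] tcp u,x,z -0.1357 -0.0436 0.0533 F [ 0.5 -4.6 -1.1]
t 4.75 red [0.5026 0.0535 0.02  ] ptr y [-0.071] depth [-76.] teal bbox [311, 151, 69, 35] tcp u,x,z -0.1357 -0.0437 0.0532 F [ 0.5 -2.4 -0.2]
```

The slide moved 40 mm, the force is the expected ~6 N, and the TCP-to-pointer offset is 64.5 mm. Next I push to the middle of the yellow.

{"fn": "carry_out", "kwargs": {
  "increments": [
    [[0.007,0,0],0],
    [[0.014,0,0],0],
    [[0.021,0,0],0],
    [[0.028,0,0],0],
    [[0.034,0,0],0],
    [[0.039,0,0],0],
    [[0.039,0,0],0],
    [[0.039,0,0],0]
  ]
}}

```text
clock: 5.75
eef_pos: [0.4753, -0.0496, 0.0532]
ee_rot: [-2.023, -2.403, 0.001]
force: [-0.9, -1.5, -0.2]
finger_gap: 0.002
gripper_force: 1.1
```

{"fn": "carry_out", "kwargs": {
  "increments": [
    [[0,0,0],0],
    [[0,0,0],0],
    [[0,0,0],0],
    [[0,0,0],0],
    [[0,0,0],0],
    [[0,0,0],0],
    [[0,0,0],0],
    [[0,0,0],0]
  ]
}}

```text
clock: 6.75
eef_pos: [0.4756, -0.0496, 0.0532]
ee_rot: [-2.024, -2.403, -0.0]
force: [-1.7, -1.5, 0.3]
finger_gap: 0.002
gripper_force: 0.8
```

```bash
python3 -c "
from h import *
look('v3');look()"
```

```text
t 6.8 red [0.5026 0.0538 0.02  ] ptr y [-0.0315] depth [-84.] teal bbox [334, 149, 70, 34] tcp u,x,z -0.0965 -0.0435 0.0532 F [-0.9 -2.3 -0.6]
t 6.85 red [0.5028 0.0537 0.02  ] ptr y [-0.0315] depth [-82.] teal bbox [334, 149, 70, 34] tcp u,x,z -0.0966 -0.0435 0.0532 F [-1.  -1.6 -0.9]
```

View pics/v3.png

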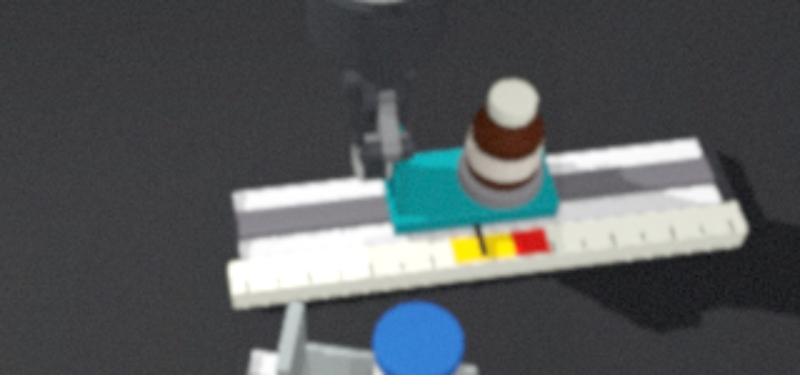

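The pointer stands on the middle of the yellow band, at about (482,240), and has been still for over 1 s. Now I push gently towards the red.

{"fn": "carry_out", "kwargs": {
  "increments": [
    [[0.004,0,0],0],
    [[0.008,0,0],0],
    [[0.012,0,0],0],
    [[0.016,0,0],0],
    [[0.02,0,0],0],
    [[0.024,0,0],0],
    [[0.027,0,0],0],
    [[0.029,0,0],0]
  ]
}}

```text
clock: 7.85
eef_pos: [0.4707, -0.0217, 0.0533]
ee_rot: [2.024, 2.402, -0.001]
force: [-0.4, -5.6, -1.2]
finger_gap: -0.002
gripper_force: 3.0
```

```bash
python3 -c "
from h import *
look();look('v4')"
```

```text
t 7.9 red [0.5015 0.058  0.02  ] ptr y [-0.0075] depth [-86.] teal bbox [351, 147, 69, 34] tcp u,x,z -0.068 -0.0436 0.0533 F [ 0.1 -5.4 -0.2]
t 7.95 red [0.5026 0.0547 0.02  ] ptr y [-0.004] depth [-87.] teal bbox [351, 147, 70, 34] tcp u,x,z -0.068 -0.0436 0.0532 F [-0.5 -5.1 -0.4]
```

View pics/v4.png

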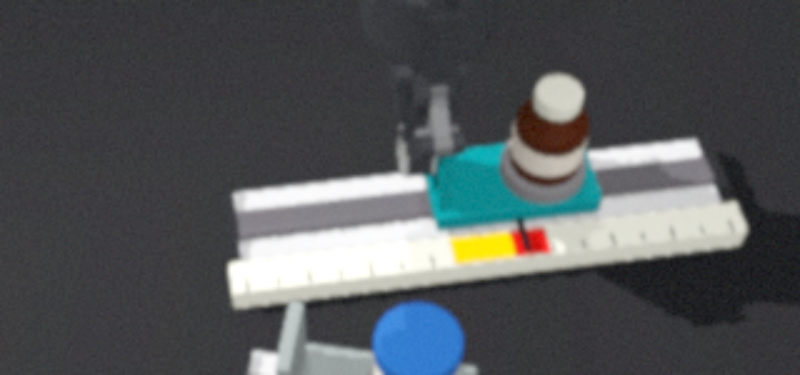

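The pointer is on the red, at x≈525 with the band spanning 514–548, so about 3.5 mm short of the middle. One small nudge of 3 mm follows, then I back off.

{"fn": "carry_out", "kwargs": {
  "increments": [
    [[0.001,0,0],0],
    [[0.002,0,0],0],
    [[0.003,0,0],0],
    [[0.003,0,0],0],
    [[0.003,0,0],0],
    [[0.003,0,0],0],
    [[0.003,0,0],0],
    [[0.003,0,0],0]
  ]
}}

```text
clock: 8.95
eef_pos: [0.4701, -0.0187, 0.0533]
ee_rot: [2.024, 2.402, -0.001]
force: [0.1, -4.7, -1.2]
finger_gap: 0.002
gripper_force: 2.6
```

{"fn": "carry_out", "kwargs": {
  "increments": [
    [[-0.005,0,0],0],
    [[-0.015,0,0],0],
    [[-0.03,0,0],0],
    [[-0.045,0,0],0],
    [[-0.06,0,0],0],
    [[-0.06,0,-0.03],0],
    [[-0.06,0,-0.06],0],
    [[-0.06,0,-0.08],0]
  ]
}}

```text
clock: 9.95
eef_pos: [0.4805, -0.0782, 0.1345]
ee_rot: [2.024, 2.402, 0.001]
force: [0.8, 0.2, 1.8]
finger_gap: 0.002
gripper_force: 0.0
```

```bash
python3 -c "
from h import *
look('v5')"
```

```text
t 10.0 red [0.5028 0.0538 0.02  ] ptr y [1.38777878e-16] depth [-88.] teal bbox [350, 130, 72, 51] tcp u,x,z -0.1258 -0.0427 0.1363 F [ 0.3 -0.7  1.9]
```

View pics/v5.png

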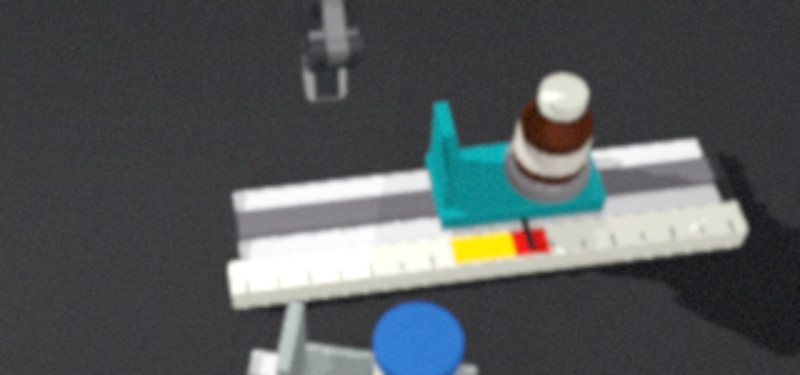

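The pointer is at the middle of the red, at about (530,240). The gripper is clear and the grey slide hasn't moved, so I'm handing in.

```bash
python3 -c "
from station import bot
print(bot.finish_job())"
```

```text
the job is handed in; nothing more can be done
None
```

The job is handed in: the teal slide paused on the yellow band, then came to rest with its pointer at the middle of the red (0 mm off as measured), with the grey slide not moved and the gripper clear; no verdict was returned.

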